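Set the thermal jug's screw lid to pour

TASK

The coffee is in the red jug: screw its lid clockwise until the lid's white pouring beak sits right over the jug's own lip, pointing straight away from the handle. Nothing stops the lid there, so do not turn it past. Leave the red jug standing where it is, and do not disturb the blue jug.

Things in the scene. Friction and masses are not known exactly. Their poses are not given: they have to be found in the camera images.
- red_jug: Red thermal jug standing loose on the sink's draining board (3 mm below the worktop), about 0.9 kg: round, 94 mm wide, shoulder narrowing above 98 mm to a neck 68 mm wide, neck top at 150 mm. Origin: centre of its underside; z up; +x points towards the small red pouring lip on the neck (reaches 52 mm from the axis), -x towards the black handle, which reaches 89 mm from the axis (46 to 128 mm up).
- red_lid (a joint): Turn of the red jug's lid about the upright axis of the jug, rad. 0 = beak right over the lip, opposite the handle; it grows anticlockwise seen from above, and the lid starts between 0.6 and 1.2, so turning clockwise by that angle brings it to 0. The thread lets it run on below 0, to -1.0, without any stop at 0. It turns stiffly (0.06 N m), stays where it is left and sinks 2 mm a radian clockwise.
- red_lid_grip (a point): Point to grip on the red jug's lid: on the axis, about 193 mm above the jug's underside, 6 mm below the top of the upright grip bar. x points along the bar to the white beak, z up. The lid is a black disc 72 mm wide; the bar on top of it is 60 mm long (x), 14 mm wide (y) and stands 30 mm above the disc, with a white pointer mark on its beak end. The white beak (24 mm wide, 12 mm high) is at the disc's rim and reaches 58 mm from the axis.
- blue_jug: Bystander: the same jug in blue, standing loose, its lid in the closed position with the beak a quarter turn from the lip. Origin: centre of its underside, +x towards its lip, z up. It may stand left or right of the red one.

How it is judged:
By the outcome, as a careful person would: the job done as asked, in the order asked, and still so for the second after the job is handed in, with the robot touching nothing.
It also fails if it takes over 29 s, if anything falls off the work surface, if the arm or the gripper's body presses on something with over 40 N, if the wrist force passes 120 N, or if a joint passes its speed limit or range.

ROBOT

A 7-joint arm with a two-finger parallel gripper is mounted at the origin on a cart in front of the work surface, level with it; the furniture and walls round the work are solid. World frame = base frame: x ahead of the robot, y to its left, z up, the work surface at z = 0. Lengths are in m, angles in rad, forces in N, time in s.
With the tool pointing down it reaches from about 0.35 to 0.9 m from the base axis. Payload 8.1 kg.
Tool frame: the origin (TCP) lies at the very end of the fingers, on their centre line; the grasp point (between the pads) lies 19 mm behind it; z points along the fingers, y is the line along which they close (so a half turn about z gives the same grasp; the last joint's range is limited). The gripper opens to 85 mm and grips with 20 to 120 N. Pads are 22 mm wide; open, the fingers measure 114 mm over their backs; the gripper's body (76 mm by 85 mm) begins 54 mm behind the grasp point. The pads swing forward as they close: fully open they stand 13 mm farther back than shut.
Start: joints at [-1.278, 0.434, 0.025, 1.573, -0.012, 1.134, -0.075], TCP at [0.241, 0.577, 0.231] pointing down, gripper open.
Joint ranges: [-2.62, 2.62], [-0.44, 2.09], [-1.27, 1.32], [0.08, 2.57], [-1.32, 4.46], [0.12, 2], [-2.74, 2.74]. Speed limits (rad/s): [2.22, 2.22, 3.01, 3.01, 3.14, 3.14, 3.14].

INTERFACE

Orientations are given as a rotation vector (axis times angle).
In Python, from plant import bot, cams, spotter gives the robot as it stands. The module is installed in compiled form; this text tells all that it offers.
- The arm moves only by the shell command python3 -m creep 'ROWS' [FORCE]. ROWS is JSON, a list that holds one entry, the list of rows, each a list of 7 numbers: the shift along the tool's x, y, z in mm, then the turn, a rotation vector about the tool's x, y, z in rad, then the finger opening in mm, from 0 to 85.4. In form: [[[x, y, z, wx, wy, wz, gripper], ...]]. A call has 1 to 5 rows; each row shifts and turns the commanded pose from where the row before left it, along the tool's axes as they then stand; what a row does not reach is not made up. A row lasts 1/8 s, in which the tool goes at most 62.5 mm and 10.7 degrees, less where a joint would pass 70% of its speed; a pose out of reach is approached as far as the arm can. A call with a gripper value outside its range is refused whole. The fingers move at their own pace and stop on an object; FORCE is the grip in N (left out, the last holds). Time passes only in rows, so rows that do not move let the fingers close. It gives the time, the measured TCP pose, the force, the opening and the grip force at its end, in the units of the state.
- bot.sense(): the state, without advancing time (a new reading comes with each control period).
- cams.read_camera(name): name is "side" or "top"; returns the picture (384x512x3 uint8, red, green, blue); there is no depth.
- cams.camera_params(name): a dict with "intrinsics" (3x3 intrinsics, pixels), "camera_from_world" (4x4, takes a point from world to camera coordinates). Camera axes: x right, y down, z forward; pixel columns grow to the right and rows downward; lengths in m; the calibration is good to about 2 mm. A picture is of the moment at which its call begins. camera_params takes no time and is no camera call.
- bot.sign_off(): hands the job in; it is judged then, once.
Trained networks look in the newest picture that a camera, given by its name, has taken for a name from the list of things; names that differ only in an ending like _2 or _b are one class to them, and where a whole thing is asked for, a point or a joint stands for the part that bears it (a point fixed in the world has none). Each returns a list of dicts, best first, with "p" (0 to 1); they miss things now and then, are a little off and sometimes report something else, mostly with a low value. They report only what shows in the picture. A call takes as long as a camera call.
- spotter.regions_of(camera, target): "mask" (384x512 bool, what is visible of it) and "centre" ([row, column] in pixels, amid what is visible of it).
The state is a dict: "time_s": time; "q": joint angles; "qvel": joint speeds; "joint_torque": joint torques, N m; "eef_pos": TCP position; "orientation": TCP orientation; "force": force on the tool from outside, world axes, zero at the start; "torque": the same for the moment, N m; "width": opening from 0.0 (shut) to 1.0 (fully open); "grip_force": force on a finger pad.
Only numpy, scipy, OpenCV 4.12 (cv2) and the standard library are available. Lean on these libraries where they do the work, as an engineer would, in place of code of your own. Each camera call takes 0.05 s, during which the arm holds its last target. There are 200 camera calls.

## Working session

There is one attempt and no reset: what is moved stays moved. The work goes in short steps, Python scripts to look and compute and a shell command to move; the robot and the scene stay as the last step left them, time stands still between calls to the robot, and variables do not carry over. Pictures are saved under pics/ and viewed, at most 10 in all, crops included, and the job is handed in when it is done.

```bash
mkdir -p pics
cat > h.py <<'E'
import numpy as np, cv2
from plant import bot, cams, spotter
def P(n):
    c=cams.camera_params(n); return np.array(c["intrinsics"]),np.array(c["camera_from_world"])
def ray(n,rc,z):
    "pixel [row,col] -> world point at height z"
    K,T=P(n); d=T[:3,:3].T@np.linalg.inv(K)@[rc[1],rc[0],1.]; o=-T[:3,:3].T@T[:3,3]
    return o+d*(z-o[2])/d[2]
def proj(n,p):
    K,T=P(n); q=K@(T[:3,:3]@np.array(p)+T[:3,3]); return q[:2]/q[2]
def save(n,f):
    im=cams.read_camera(n); cv2.imwrite(f,im[...,::-1]); return im
E
python3 - <<'E'
from h import *
a=save("top","pics/a.png"); b=save("side","pics/b.png")
cv2.imwrite("pics/ab.png",cv2.resize(np.hstack([a,b])[...,::-1],(800,300)))
for n in("top","side"):
    K,T=P(n);print(n,K.round(0).tolist(),(-T[:3,:3].T@T[:3,3]).round(3),T[:3,:3].round(2).tolist())
    for t in("red_jug","red_lid","blue_jug"):
        for r in spotter.regions_of(n,t)[:3]: print(n,t,round(r["p"],2),np.round(r["centre"]),r["mask"].sum())
s=bot.sense();print({k:np.round(v,3).tolist() for k,v in s.items()})
E
```

```text
top [[421.0, 0.0, 258.0], [0.0, 421.0, 189.0], [0.0, 0.0, 1.0]] [0.169 0.256 0.865] [[-0.31, -0.95, 0.0], [-0.83, 0.27, -0.48], [0.45, -0.15, -0.88]]
top red_jug 0.62 [209. 226.] 2891
top red_jug 0.61 [187. 293.] 2818
top red_lid 0.73 [166. 294.] 1196
top blue_jug 0.87 [213. 223.] 2919
top blue_jug 0.61 [165. 293.] 1242
side [[374.0, 0.0, 252.0], [0.0, 374.0, 188.0], [0.0, 0.0, 1.0]] [0.462 0.586 0.862] [[-0.98, -0.18, 0.0], [-0.15, 0.84, -0.53], [0.09, -0.52, -0.85]]
side red_jug 0.74 [168. 255.] 2123
side red_jug 0.44 [222. 247.] 2446
side red_lid 0.93 [149. 250.] 838
side blue_jug 0.7 [224. 249.] 2493
{'time_s': 0.4, 'q': [-1.278, 0.435, 0.025, 1.573, -0.012, 1.134, -0.075], 'qvel': [0.001, -0.003, 0.001, -0.001, 0.002, -0.0, -0.002], 'joint_torque': [-0.002, -66.959, 1.022, -31.616, 0.015, 0.005, 0.0], 'eef_pos': [0.241, 0.577, 0.231], 'orientation': [-0.618, -3.08, 0.0], 'force': [0.203, 0.348, -0.102], 'torque': [0.009, 0.048, -0.004], 'grip_force': 0.0, 'width': 0.997}
```

View pics/a.png

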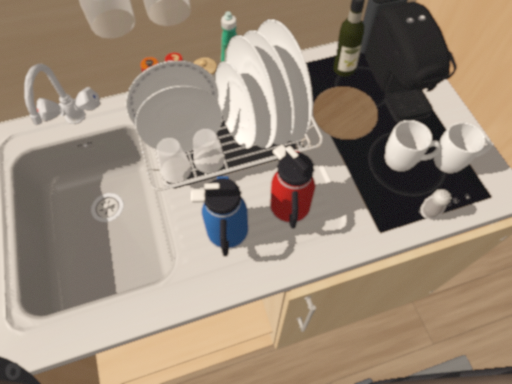

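View pics/b.png

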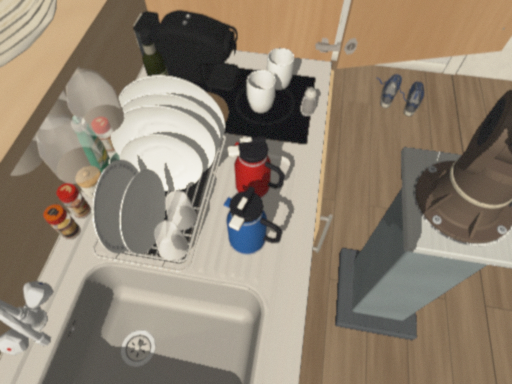

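The top view shows the red jug at about col 293, row 187 with its lid at (294,166) and the beak at (284,153). Blue is on its left at (225,213). The handles point toward the robot side. I'll zoom in for a model fit.

Run:
```python
from h import *
a=cv2.imread("pics/a.png")[130:260,190:330]; b=cv2.imread("pics/b.png")[125:260,210:300]
A=cv2.resize(a,None,fx=3.4,fy=4.4*.77,interpolation=cv2.INTER_CUBIC);
A=cv2.resize(a,None,fx=3.3,fy=3.3,interpolation=cv2.INTER_CUBIC);B=cv2.resize(b,None,fx=3.3,fy=3.3,interpolation=cv2.INTER_CUBIC)
h=max(A.shape[0],B.shape[0]);pad=lambda x:cv2.copyMakeBorder(x,0,h-x.shape[0],0,0,cv2.BORDER_CONSTANT)
cv2.imwrite("pics/c.png",np.hstack([pad(A),pad(B)]))
for n,rc in(("top",[166,294]),("side",[149,250])): print(n,ray(n,rc,.165))
for n,rc in(("top",[190,222]),("side",[205,247])): print("blue",n,ray(n,rc,.165))
```

```text
top [0.5595034  0.05297592 0.165     ]
side [0.56291778 0.05715193 0.165     ]
blue top [0.55197125 0.20118125 0.165     ]
blue side [0.54201823 0.20581298 0.165     ]
```

View pics/c.png

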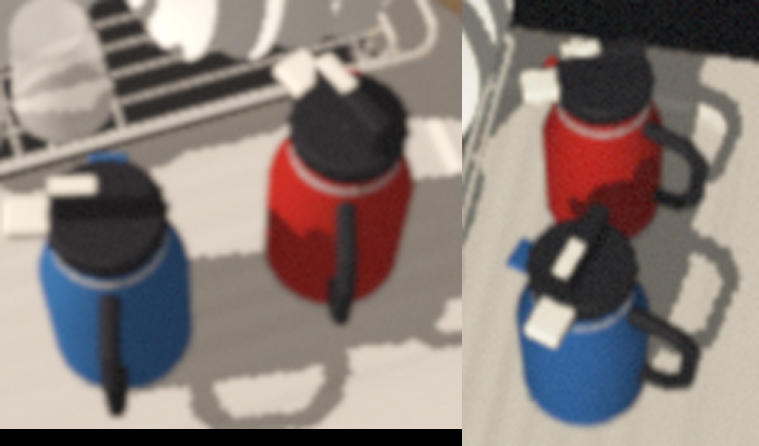

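```bash
cat > fit.py <<'E'
from h import *
from scipy.optimize import minimize, differential_evolution
S=4; Z0=-.003
def circ(r,z,a0=0): 
    t=np.linspace(0,2*np.pi,40); return np.c_[r*np.cos(t),r*np.sin(t),0*t+z]
def box(x0,x1,w,z0,z1): return np.array([[x,y,z] for x in(x0,x1) for y in(-w/2,w/2) for z in(z0,z1)])
def rot(p,a): c,s=np.cos(a),np.sin(a); return p@np.array([[c,s,0],[-s,c,0],[0,0,1]])
def render(n,q,shape=(384,512)):
    x,y,yaw,lid=q; K,T=P(n); L=np.zeros((shape[0]*S,shape[1]*S),np.uint8); up=.002*lid
    def fill(p,c):
        w=rot(p,yaw)+[x,y,Z0]; v=(K@(T[:3,:3]@w.T+T[:3,3:])).T; v=(v[:,:2]/v[:,2:]+.5)*S
        cv2.fillConvexPoly(L,cv2.convexHull(v.round().astype(np.int32)),c)
    o=-T[:3,:3].T@T[:3,3]; co=rot((o-[x,y,0])[None],-yaw)[0]
    hd=[box(-.089,-.034,.013,.115,.128),box(-.089,-.042,.013,.046,.059),box(-.089,-.076,.013,.046,.128)]
    body=lambda:(fill(np.r_[circ(.047,0),circ(.047,.098)],1),fill(np.r_[circ(.047,.098),circ(.034,.13)],1),fill(np.r_[circ(.034,.125),circ(.034,.15)],1))
    lip=lambda:fill(np.r_[box(.03,.052,.012,.142,.15)],1)
    if co[0]<0: lip();body();[fill(h,2) for h in hd]
    else: [fill(h,2) for h in hd];body();lip()
    fill(np.r_[circ(.036,.151+up),circ(.036,.169+up)],2)
    lr=lambda p:rot(p,lid)
    fill(lr(box(.036,.058,.024,.157+up,.169+up)),3)
    fill(lr(box(-.03,.03,.014,.169+up,.199+up)),2)
    fill(lr(box(.012,.03,.012,.199+up,.1995+up)),3)
    return L
def scores(im,hue):
    f=cv2.resize(im,None,fx=S,fy=S,interpolation=cv2.INTER_LINEAR).astype(np.float32)
    r,g,b=f[...,0],f[...,1],f[...,2]; m=f.max(2)
    col=(r-np.maximum(g,b) if hue=="red" else b-r)
    return np.stack([0*m-.0-np.tanh((col-40)/15)*.5-.5,np.tanh((col-40)/15),np.tanh((75-m)/12)-1.5*(col>40),np.tanh((f.min(2)-185)/15)])
def fit(ims,hue,q0,masks=None,w=(.06,.06,.5,.5)):
    sc={n:scores(im,hue) for n,im in ims.items()}
    roi={}
    for n in ims:
        c=proj(n,[q0[0],q0[1],.1]); M=70
        roi[n]=(slice(max(0,int(c[1]-M))*S,int(c[1]+M)*S),slice(max(0,int(c[0]-M))*S,int(c[0]+M)*S))
    def cost(q):
        t=0
        for n in ims:
            L=render(n,q)[roi[n]]; s=sc[n][(slice(None),)+roi[n]]
            v=np.take_along_axis(s,L[None].astype(int),0)[0]
            v=np.where(L==3,3*v,v)
            if masks and n in masks: v=v*masks[n][roi[n]]
            t-=v.sum()
        return t/S/S
    r=differential_evolution(cost,[(a-b,a+b) for a,b in zip(q0,w)],maxiter=25,popsize=10,seed=1,polish=False)
    r=minimize(cost,r.x,method="Nelder-Mead",options=dict(initial_simplex=r.x+np.vstack([np.zeros(4),np.diag([.004,.004,.05,.05])]),xatol=1e-4,fatol=.1))
    return r.x,r.fun
def overlay(n,im,q):
    L=render(n,q); f=cv2.resize(im,None,fx=S,fy=S,interpolation=cv2.INTER_CUBIC)[...,::-1].copy()
    for k in(1,2,3):
        c,_=cv2.findContours((L==k).astype(np.uint8),cv2.RETR_LIST,cv2.CHAIN_APPROX_NONE); cv2.drawContours(f,c,-1,[(0,255,0),(255,255,0),(255,0,255)][k-1],1)
    return f
E
cat > t.py <<'E'
from fit import *
ims={n:cv2.imread(f"pics/{f}.png")[...,::-1] for n,f in(("top","a"),("side","b"))}
for hue,q0 in(("red",(.56,.055,0,.9)),("blue",(.547,.203,0,1.57))):
    for sub in(("top","side"),("top",),("side",)):
        q,c=fit({n:ims[n] for n in sub},hue,q0); print(hue,sub,q.round(4),round(c))
        if len(sub)==2 and hue=="red": np.save("q.npy",q); qr=q
ov=[]
for n in ims:
    c=proj(n,[qr[0],qr[1],.1]).astype(int); ov.append(overlay(n,ims[n],qr)[(c[1]-50)*S:(c[1]+50)*S,(c[0]-50)*S:(c[0]+50)*S])
cv2.imwrite("pics/d.png",np.hstack(ov))
E
time python3 t.py
```

```text
red ('top', 'side') [ 0.559   0.0469 -0.3913  0.8488] -2528
red ('top',) [ 0.5594  0.048  -0.3724  0.8189] -1418Traceback (most recent call last):
  File "t.py", line 5, in <module>
    q,c=fit({n:ims[n] for n in sub},hue,q0); print(hue,sub,q.round(4),round(c))
        ~~~^^^^^^^^^^^^^^^^^^^^^^^^^^^^^^^^
  File "fit.py", line 45, in fit
    r=differential_evolution(cost,[(a-b,a+b) for a,b in zip(q0,w)],maxiter=25,popsize=10,seed=1,polish=False)
    return fun(*args, **kwargs)
    ret = solver.solve()
    next(self)
    ~~~~^^^^^^
    energy = self.func(parameters)
    return self.f(x, *self.args)
           ~~~~~~^^^^^^^^^^^^^^^
  File "fit.py", line 39, in cost
    L=render(n,q)[roi[n]]; s=sc[n][(slice(None),)+roi[n]]
      ~~~~~~^^^^^
  File "fit.py", line 9, in render
    x,y,yaw,lid=q; K,T=P(n); L=np.zeros((shape[0]*S,shape[1]*S),np.uint8); up=.002*lid
                       ~^^^
  File "h.py", line 4, in P
    c=cams.camera_params(n); return np.array(c["intrinsics"]),np.array(c["camera_from_world"])
ValueError: time passes only in moves, steps and waits

real	0m33.909s
user	0m28.615s
sys	0m2.307s
```

```bash
sed -i 's/^def P(n)/from functools import lru_cache\n@lru_cache\ndef P(n)/' h.py; sed -i 's/(.56,.055,0,.9)/(.559,.047,-.35,.9)/;s/(.547,.203,0,1.57)/(.547,.2,-.2,1.57)/' t.py; time python3 t.py
```

```text
red ('top', 'side') [ 0.5593  0.0477 -0.3753  0.821 ] -2492
red ('top',) [ 0.5595  0.049  -0.3582  0.7336] -1395
red ('side',) [ 0.5589  0.0464 -0.3516  0.875 ] -1157
blue ('top', 'side') [ 0.5428  0.2051 -0.2663  1.5349] -3010
blue ('top',) [ 0.5425  0.2052 -0.2689  1.5416] -1642
blue ('side',) [ 0.5442  0.2034 -0.2481  1.5488] -1404
real	0m57.018s
user	0m53.680s
sys	0m3.962s
```

View pics/d.png

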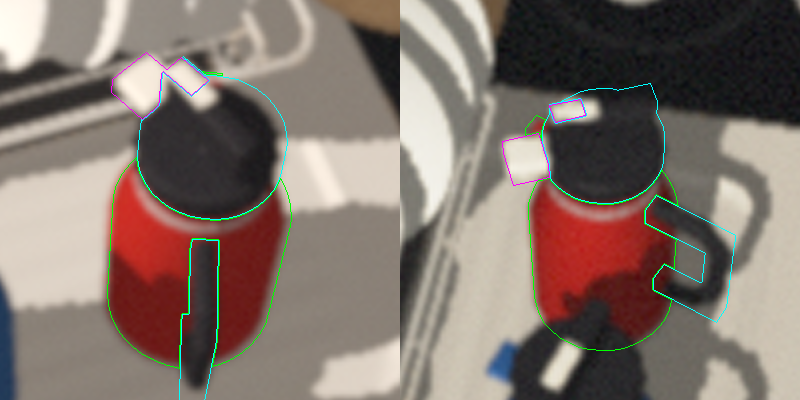

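```bash
cat > t2.py <<'E'
import fit as F
from fit import *
ims={n:cv2.imread(f"pics/{f}.png")[...,::-1] for n,f in(("top","a"),("side","b"))}
src=open("fit.py").read()
for m in("(.012,.03,","(.008,.026,","(.004,.024,","(.006,.028,"):
    ns={};exec(src.replace("(.012,.03,",m),ns)
    for hue,q0 in(("red",(.559,.047,-.36,.82)),("blue",(.543,.204,-.26,1.55))):
        print(m,hue,*[(q.round(4).tolist(),round(c)) for q,c in[ns["fit"]({n:ims[n]},hue,q0,w=(.01,.01,.15,.15)) for n in ims]],flush=True)
E
time timeout 570 python3 t2.py
```

```text
(.012,.03, red ([0.5597, 0.0484, -0.3716, 0.7672], -1393) ([0.5591, 0.0456, -0.3597, 0.8815], -1165)
(.012,.03, blue ([0.5427, 0.2051, -0.2659, 1.5432], -1638) ([0.544, 0.2043, -0.2363, 1.5101], -1414)
(.008,.026, red ([0.5604, 0.0484, -0.3638, 0.7544], -1421) ([0.559, 0.046, -0.3468, 0.8629], -1172)
(.008,.026, blue ([0.5433, 0.2056, -0.2614, 1.5565], -1666) ([0.5436, 0.2049, -0.2332, 1.4873], -1420)
(.004,.024, red ([0.56, 0.0488, -0.3571, 0.7509], -1416) ([0.5592, 0.0462, -0.3572, 0.8617], -1151)
(.004,.024, blue ([0.544, 0.2064, -0.2497, 1.5478], -1667) ([0.5437, 0.2049, -0.2274, 1.5078], -1402)
(.006,.028, red ([0.5598, 0.0487, -0.3634, 0.7615], -1441) ([0.559, 0.0467, -0.3434, 0.8331], -1166)
(.006,.028, blue ([0.5424, 0.2057, -0.2686, 1.5363], -1680) ([0.5439, 0.2044, -0.2313, 1.5022], -1420)
real	1m36.527s
user	1m24.734s
sys	0m9.644s
```

```bash
python3 -c "
from h import *
for n,rc in(('top',[140,312]),('side',[135,222])):
  for z in(.05,.15,.25): print(n,z,ray(n,rc,z).round(3))
"
python3 -m creep '[[[0,0,-45,0,0,0,50],[-35,-26,0,0,0,0,50],[-35,-26,0,0,0,0,50],[-35,-26,0,0,0,0,50],[-35,-26,0,0,0,0,50]]]'
python3 -m creep '[[[-35,-26,0,0,0,0,50],[-35,-26,0,0,0,0,50],[-35,-26,0,0,0,0,50],[-35,-26,0,0,0,0,50],[-35,-26,0,0,0,0,50]]]'
```

```text
top 0.05 [ 0.678 -0.046  0.05 ]
top 0.15 [ 0.615 -0.009  0.15 ]
top 0.25 [0.553 0.028 0.25 ]
side 0.05 [ 0.666 -0.065  0.05 ]
side 0.15 [0.641 0.016 0.15 ]
side 0.25 [0.615 0.096 0.25 ]
time_s: 1.02
eef_pos: [0.3307, 0.4255, 0.2765]
orientation: [0.618, 3.08, 0.001]
force: [0.3, 0.4, 0.0]
width: 0.584
grip_force: 0.0
time_s: 1.65
eef_pos: [0.442, 0.2381, 0.2765]
orientation: [0.618, 3.08, 0.001]
force: [1.2, 0.1, 0.2]
width: 0.583
grip_force: 0.0
```

```bash
python3 -m creep '[[[-35,-25,0,0,0,0,50],[-35,-25,0,0,0,0,50],[-35,-25,0,0,0,0,50],[-35,-25,0,0,0,0,50],[-20,-14,0,0,0,0,50]]]'
python3 -m creep '[[[0,0,0,0,0,-0.168,50],[0,0,0,0,0,-0.168,50],[0,0,0,0,0,-0.168,50],[0,0,0,0,0,-0.168,50],[0,0,0,0,0,-0.168,50]]]'
python3 -m creep '[[[0,0,0,0,0,0,50]]]'
python3 -c "
from h import *
from scipy.spatial.transform import Rotation as R
s=bot.sense();M=R.from_rotvec(s['orientation']).as_matrix();print(s['eef_pos'],s['q'])
print('x angle',np.arctan2(M[1,0],M[0,0]),'d tool',M.T@(np.array([.5594,.0475,.1726])-s['eef_pos'])*1e3)
im=save('side','pics/e.png');jm=save('top','pics/f.png');cv2.imwrite('pics/ef.png',cv2.resize(np.hstack([im[100:270,160:340],jm[90:260,200:380]])[...,::-1],None,fx=2.2,fy=2.2))"
```

```text
time_s: 2.28
eef_pos: [0.546, 0.0699, 0.2765]
orientation: [0.622, 3.079, -0.001]
force: [0.0, 0.3, -0.4]
width: 0.589
grip_force: 0.0
time_s: 2.9
eef_pos: [0.545, 0.0724, 0.2764]
orientation: [-0.7, 3.062, 0.0]
force: [-0.0, -0.3, 0.3]
width: 0.586
grip_force: 0.0
time_s: 3.02
eef_pos: [0.5451, 0.0723, 0.2764]
orientation: [-0.69, 3.065, 0.0]
force: [0.0, -1.0, -0.6]
width: 0.588
grip_force: 0.0
[0.54506146 0.0723115  0.27638036] [-0.36020622  0.27462502  0.1691858   1.70238927 -0.04982921  1.16859405
  1.83599413]
x angle -2.6986599686007464 d tool [ -2.30017371 -28.57571728 103.77719106]
```

View pics/ef.png

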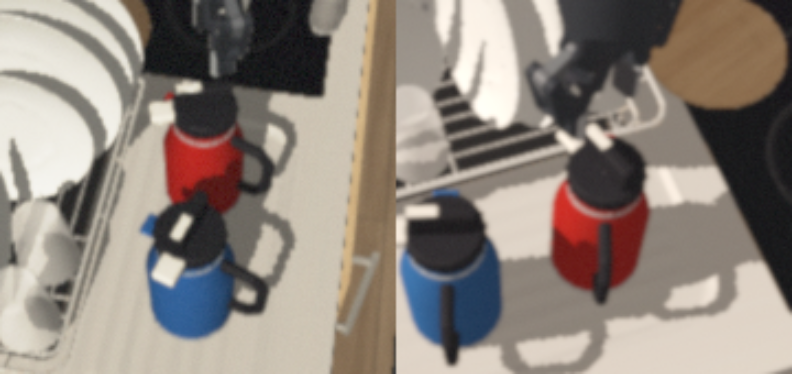

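The gripper hovers over the jug, clear of the blue jug and the plates, and lined up with the bar. Next I shift across and descend.

```bash
python3 -m creep '[[[-2,-28.5,0,0,0,0,50],[0,0,25,0,0,0,50],[0,0,25,0,0,0,50],[0,0,25,0,0,0,50],[0,0,0,0,0,0,50]]]'
python3 -c "
from h import *
im=save('side','pics/g.png');jm=save('top','pics/h.png');cv2.imwrite('pics/gh.png',cv2.resize(np.hstack([im[100:220,190:320],jm[110:230,230:360]])[...,::-1],None,fx=3,fy=3,interpolation=cv2.INTER_CUBIC))"
```

```text
time_s: 3.75
eef_pos: [0.5579, 0.0475, 0.1998]
orientation: [0.688, -3.062, -0.0]
force: [0.3, -0.0, 1.4]
width: 0.586
grip_force: 0.0
```

View pics/gh.png

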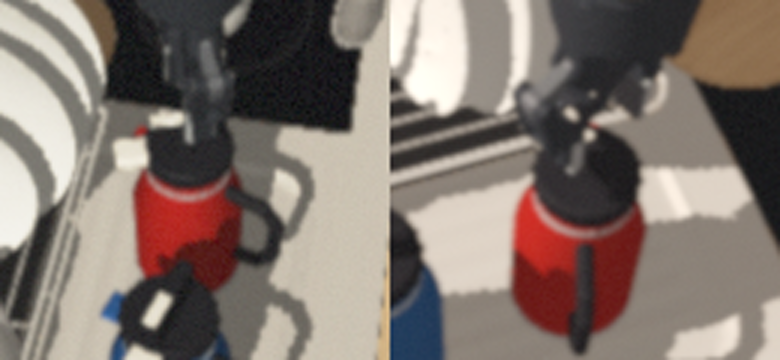

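The fingers straddle the bar in both views. I go down and close gently.

```bash
python3 -m creep '[[[-0.5,0,13,0,0,0,50],[0,0,12,0,0,0,50],[0,0,0,0,0,0,50]]]'
python3 -m creep '[[[0,0,0,0,0,0,30],[0,0,0,0,0,0,22],[0,0,0,0,0,0,16],[0,0,0,0,0,0,8],[0,0,0,0,0,0,8]]]' 30
```

```text
time_s: 4.22
eef_pos: [0.5588, 0.0477, 0.1752]
orientation: [0.691, -3.062, -0.0]
force: [0.2, 0.0, -0.1]
width: 0.581
grip_force: 0.0
time_s: 4.85
eef_pos: [0.5595, 0.0484, 0.1767]
orientation: [-0.693, 3.064, 0.001]
force: [-3.1, 3.4, 6.7]
width: 0.159
grip_force: 34.0
```

```bash
python3 -m creep '[[[0,1,0,0,0,0,8],[0,0,0,0,0,0,8]]]' 40
python3 -c "
from h import *
s=bot.sense();print(s['force'],s['torque'],s['orientation'],s['width'])"
```

```text
time_s: 5.1
eef_pos: [0.5591, 0.0489, 0.1766]
orientation: [-0.692, 3.064, 0.0]
force: [-2.9, 0.8, 6.2]
width: 0.153
grip_force: 40.7
[-2.94671738  0.84599598  6.21993449] [ 0.47815969  0.70100343 -0.0209876 ] [-6.92261130e-01  3.06401166e+00  4.22051883e-04] 0.1528116950065095
```

```bash
python3 -m creep '[[[0,0,0.2,0,0,0.08,8],[0,0,0.2,0,0,0.08,8],[0,0,0.2,0,0,0.08,8],[0,0,0.2,0,0,0.08,8],[0,0,0.2,0,0,0.08,8]]]'
python3 -m creep '[[[0,0,0.2,0,0,0.08,8],[0,0,0.2,0,0,0.08,8],[0,0,0.2,0,0,0.08,8],[0,0,0,0,0,0,8]]]'
python3 - <<'E'
from fit import *
from scipy.spatial.transform import Rotation as R
s=bot.sense();M=R.from_rotvec(s['orientation']).as_matrix();print('bar',np.arctan2(M[1,0],M[0,0])+np.pi,s['torque'],s['force'])
ims={n:save(n,f"pics/i_{n}.png") for n in("top","side")}
ov=[]
for n in ims:
    q,c=fit({n:ims[n]},"red",(.559,.0475,-.36,.15),w=(.01,.01,.25,.4)); print(n,q.round(4),q[2]+q[3],c)
    c=proj(n,[.559,.047,.1]).astype(int); ov.append(overlay(n,ims[n],q)[(c[1]-50)*S:(c[1]+50)*S,(c[0]-50)*S:(c[0]+50)*S])
cv2.imwrite("pics/j.png",np.hstack(ov))
E
```

```text
time_s: 5.72
eef_pos: [0.5592, 0.0489, 0.1759]
orientation: [-0.066, 3.14, 0.001]
force: [-3.8, 2.6, 8.0]
width: 0.154
grip_force: 41.0
time_s: 6.22
eef_pos: [0.5592, 0.0489, 0.1753]
orientation: [0.309, 3.126, 0.001]
force: [-4.0, 2.0, 9.8]
width: 0.152
grip_force: 41.2
bar 6.086333450609029 [ 0.41486426  0.95934943 -0.03137509] [-4.04709376  2.03786609  9.75269666]
top [ 0.5621  0.0472 -0.3209 -0.026 ] -0.3468915557591447 -927.7776325251907
side [ 0.5591  0.0444 -0.348   0.4059] 0.057921225285563926 -983.0675241542049
```

View pics/j.png

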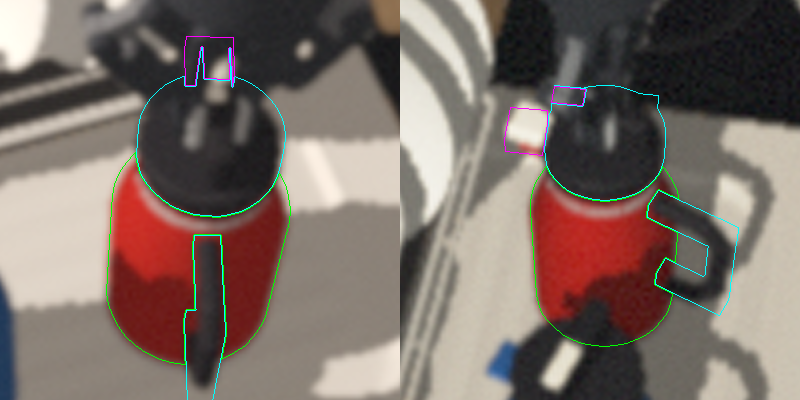

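```bash
python3 -m creep '[[[0,0,0.1,0,0,0.07,8],[0,0,0,0,0,0.07,8],[0,0,0,0,0,0,8],[0,0,0,0,0,0,8]]]'
python3 -m creep '[[[0,0,-1,0,0,0,12],[0,0,0,0,0,0,22],[0,0,0,0,0,0,40],[0,0,0,0,0,0,50],[0,0,0,0,0,0,50]]]'
python3 -c "
from h import *
from scipy.spatial.transform import Rotation as R
s=bot.sense();M=R.from_rotvec(s['orientation']).as_matrix();print('bar',np.arctan2(M[1,0],M[0,0])-np.pi,s['eef_pos'])"
python3 -m creep '[[[0,0,-25,0,0,0,50],[0,0,-25,0,0,0,50],[0,0,-30,0,0,0,50],[0,0,-40,0,0,0,50],[0,0,-40,0,0,0,50]]]'
python3 - <<'E'
from fit import *
ims={n:save(n,f"pics/k_{n}.png") for n in("top","side")}
ov=[]
for n in ims:
    q,c=fit({n:ims[n]},"red",(.559,.0475,-.36,0),w=(.01,.01,.15,.2)); print(n,q.round(4),q[2]+q[3],c)
    c=proj(n,[.559,.047,.1]).astype(int); ov.append(overlay(n,ims[n],q)[(c[1]-50)*S:(c[1]+50)*S,(c[0]-50)*S:(c[0]+50)*S])
cv2.imwrite("pics/l.png",np.hstack(ov))
E
```

```text
time_s: 6.82
eef_pos: [0.5591, 0.0489, 0.1751]
orientation: [0.525, 3.097, 0.001]
force: [-4.2, 1.9, 7.9]
width: 0.158
grip_force: 41.0
time_s: 7.45
eef_pos: [0.5592, 0.0486, 0.1756]
orientation: [0.525, 3.097, -0.0]
force: [0.3, 0.7, 0.3]
width: 0.585
grip_force: 0.0
bar -0.3359427055665787 [0.55924999 0.04857982 0.1756298 ]
time_s: 8.07
eef_pos: [0.5589, 0.0486, 0.3369]
orientation: [-0.525, -3.097, 0.0]
force: [0.8, -0.3, -0.0]
width: 0.584
grip_force: 0.0
top [ 0.5588  0.0481 -0.329   0.0063] -0.32268235221809594 -1267.5768502154388
side [ 0.5584  0.0462 -0.312   0.0193] -0.2926705646257446 -1013.4979232391343
```

View pics/l.png

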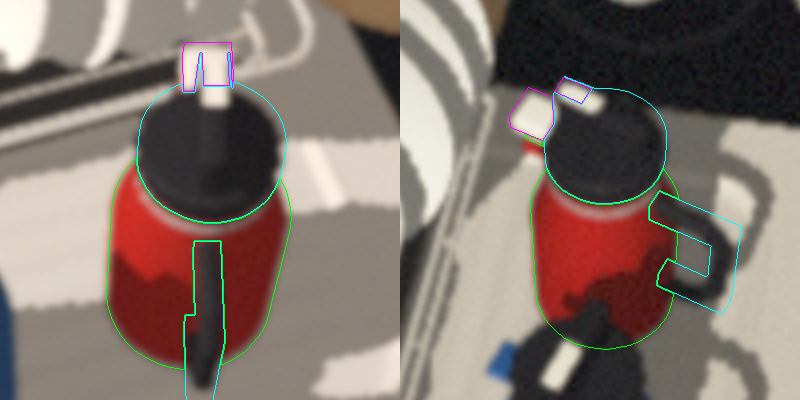

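The beak is now roughly opposite the handle. In the side view (right half) the red lip shows just below it at about (533,148). I'll refine the model on the blue jug, whose lid angle is known, and then measure red's remaining angle.

```bash
cat > cal.py <<'E'
import re
src=open("fit.py").read()
src=src.replace("def render(n,q,","G=[.012,.142,.150,.013,.018,.008,.027]\nSH={'top':[0,0],'side':[0,0]}\ndef render(n,q,").replace("+.5)*S","+.5+np.array(SH[n]))*S")
src=src.replace("box(.03,.052,.012,.142,.15)","np.r_[box(.03,.034,G[0]*1.0,G[1],G[2]),box(.034,.052,G[0]*.8,(G[1]+G[2])/2,G[2])]")
src=re.sub(r"hd=\[.*\]\n","hd=[box(-.07,-.03,G[3],.128-.013,.128),np.r_[box(-.071,-.069,G[3],.115,.128),box(-.089,-.076,G[3],.128-G[4]-.002,.128-G[4])],box(-.089,-.076,G[3],.046+G[4],.128-G[4]),np.r_[box(-.071,-.069,G[3],.046,.059),box(-.089,-.076,G[3],.046+G[4],.048+G[4])],box(-.07,-.042,G[3],.046,.059)]\n",src)
src=src.replace("(.012,.03,.012,","(G[5],G[6],.012,")
open("fit2.py","w").write(src)
E
python3 cal.py
cat > t3.py <<'E'
import fit2 as F
from fit2 import *
E={"a":{"top":"a","side":"b"},"k":{"top":"k_top","side":"k_side"}}
E={k:{n:cv2.imread(f"pics/{f}.png")[...,::-1] for n,f in v.items()} for k,v in E.items()}
def mk(ims,hue,c0):
    d={}
    for n,im in ims.items():
        c=proj(n,[*c0,.1]).astype(int);M=60;r=(slice((c[1]-M)*S,(c[1]+M)*S),slice((c[0]-M)*S,(c[0]+M)*S))
        d[n]=(r,scores(im,hue)[(slice(None),)+r])
    def cost(q):
        t=0
        for n,(r,s) in d.items():
            L=render(n,q)[r]; v=np.take_along_axis(s,L[None].astype(int),0)[0]; t-=np.where(L==3,3*v,v).sum()
        return t/S/S
    return cost
def nm(f,x,st,reps=3):
    x=np.array(x,float)
    for _ in range(reps):
        r=minimize(f,x,method="Nelder-Mead",options=dict(initial_simplex=x+np.vstack([0*x,np.diag(st)]),xatol=1e-5,fatol=.05,maxiter=900)); x=r.x
    return r
cb=mk(E["k"],"blue",(.543,.2045))
def f(p):
    F.G[:]=list(p[3:10]); F.SH['top'][:]=p[10:12]; F.SH['side'][:]=p[12:14]
    return cb([*p[:3],np.pi/2])+20*np.sum(np.square(p[10:14]))
r=nm(f,[.543,.2045,-.26,*F.G,0,0,0,0],[.002,.002,.05,.006,.008,.004,.003,.005,.004,.004,1,1,1,1],4)
f(r.x); print("blue",r.fun,r.x.round(4)); np.save("cal.npy",r.x)
print("blue free lid",nm(lambda q:cb(q),[*r.x[:3],1.57],[.002,.002,.05,.05]).x.round(4))
for k,l in(("a",.8),("k",0)):
    for sub in(["top","side"],["top"],["side"]):
        c=mk({n:E[k][n] for n in sub},"red",(.559,.047)); b=None
        for y0 in(-.38,-.32):
            r=nm(c,[.559,.047,y0,l],[.002,.002,.04,.06])
            if b is None or r.fun<b.fun:b=r
        print(k,sub,b.x.round(4),round(b.x[2]+b.x[3],4),round(b.fun))
        if len(sub)==2: Q=b.x
    ov=[]
    for n in("top","side"):
        c=proj(n,[.559,.047,.1]).astype(int); ov.append(overlay(n,E[k][n],Q)[(c[1]-50)*S:(c[1]+50)*S,(c[0]-50)*S:(c[0]+50)*S])
    cv2.imwrite(f"pics/m_{k}.png",np.hstack(ov))
E
time timeout 560 python3 t3.py
```

```text
blue -3242.983371491214 [ 0.5437  0.2049 -0.2731  0.0234  0.1418  0.1512  0.0082  0.0311  0.0066
  0.0279 -0.2021  0.4398 -0.0269 -0.2244]
blue free lid [ 0.5436  0.205  -0.2692  1.5382]
a ['top', 'side'] [ 0.5596  0.0474 -0.3465  0.7742] 0.4277 -3033
a ['top'] [ 0.5604  0.0483 -0.3305  0.7131] 0.3826 -1764
a ['side'] [ 0.5589  0.0466 -0.3517  0.8671] 0.5154 -1337
k ['top', 'side'] [ 0.5585  0.0477 -0.3064 -0.0076] -0.3139 -2818
k ['top'] [ 0.5596  0.0473 -0.309  -0.0013] -0.3103 -1630
k ['side'] [ 0.558   0.0469 -0.3139  0.0772] -0.2367 -1217
real	1m27.723s
user	1m23.622s
sys	0m4.302s
```

View pics/m_k.png

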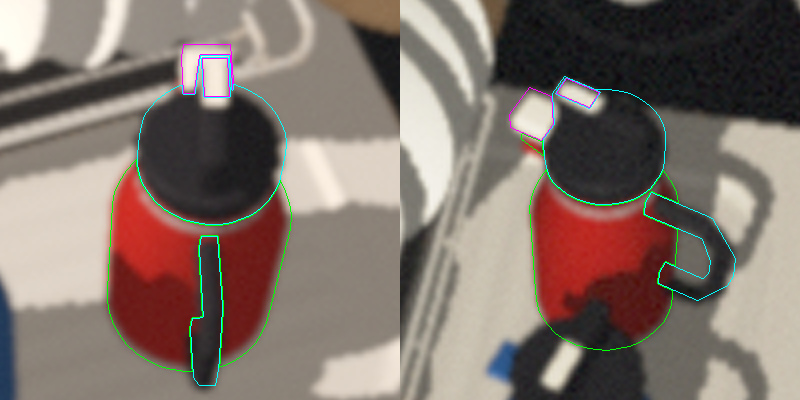

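Run:
```python
from h import *
I=lambda f:cv2.imread(f"pics/{f}.png").astype(np.float32)
def red(f,r0,r1,c0,c1):
    i=I(f)[r0:r1,c0:c1]; d=(i[...,2]-np.maximum(i[...,0],i[...,1])); w=i.min(2)
    for k in range(r1-r0): print(r0+k," ".join(f"{int(x):3d}" for x in d[k]),"|"," ".join(f"{int(x):3d}" for x in w[k]))
print("proj axis side",proj("side",[.559,.0475,.145]))
red("b",138,156,232,246);print();red("k_side",138,156,232,246)
for n,A,B in(("top","a","k_top"),("side","b","k_side")):
    for nm,p in(("handle",[-.083,0,.09]),("body",[0.,0,.05])):
        y=-.35; w=[.559+p[0]*np.cos(y),.0475+p[0]*np.sin(y),p[2]]; c=proj(n,w).astype(int)
        h=13; a=I(A)[c[1]-h:c[1]+h,c[0]-h:c[0]+h].max(2);b=I(B)[c[1]-h:c[1]+h,c[0]-h:c[0]+h].max(2)
        Wm=np.eye(2,3,dtype=np.float32); 
        cc,Wm=cv2.findTransformECC(a,b,Wm,cv2.MOTION_TRANSLATION,(3,100,1e-5),None,3)
        e=1e-2;J=(proj(n,[w[0]-p[0]*np.sin(y)*e,w[1]+p[0]*np.cos(y)*e,w[2]])-proj(n,w))/e
        print(n,nm,"shift px",Wm[:,2].round(2),"corr",round(cc,3),"px per rad yaw",J.round(1),"meandiff",abs(a-b).mean())
```

```text
proj axis side [252.37456718 151.20343823]
138   3   5   6   3   4   6   4   7   6   7   8   9   6   9 |  98  96  97  98  99  97  97 116 146 159 168 185 190 186
139   4   6   3   6   3   3   5   5   7   5   6   5   5   5 |  96  99  99  96  99  99 101 125 172 196 198 205 206 210
140   5   3   3   6   6   9   5   6   9   6   5   5   5   4 |  97  96  97  95  94  94  93 116 166 198 201 201 210 214
141   4   6   6  10  24  28  17   6   5   8   6   6   6   5 |  98  99  96  90  83  84  83 109 147 173 172 170 180 189
142   4   3  10  30  63  72  50  15   4   3   4   5   5   5 |  97  94  95  88  65  61  70  87 120 126 116 107 108 108
143   4   6  19  60  99 101  72  26   4   3   2   2   1   0 |  97  97  90  68  49  39  47  53  71  71  67  53  50  48
144   4   9  30  72  91  76  52  20   0   3   5   1  -1  -4 |  97  92  77  60  56  58  51  40  40  44  42  43  38  40
145   6   9  25  41  46  32  15   6  -2  -2   3   1   4   1 | 114 107  96  93 106 109  85  54  39  42  35  38  38  39
146   7   9  12  18  18  16   7   4   2   1   1  -1   0  -2 | 164 156 154 155 160 156 115  66  39  43  37  38  38
[... 2838 characters left out ...]
153   7  10   7   9  12   9   6   2  -1   0  -5  -2  -2   0 | 164 182 183 185 182 162  97  48  41  43  39  39  39  39
154   8   9   9   7   8   8  14   6   4   0  -1  -1  -2  -3 | 165 178 178 174 175 156  97  52  44  44  44  39  41  35
155   7   8   8   8  10  16  28  15   1  -1  -2  -2  -3   0 | 172 174 170 175 168 145  91  67  53  42  40  42  45  38
top handle shift px [1.5  0.09] corr 0.929 px per rad yaw [41.2  1.2] meandiff 8.102071
top body shift px [1.   0.61] corr 0.994 px per rad yaw [0. 0.] meandiff 7.647929
side handle shift px [ 0.59 -0.88] corr 0.997 px per rad yaw [ 15.8 -24.3] meandiff 8.627219
side body shift px [0.33 0.03] corr 0.987 px per rad yaw [0. 0.] meandiff 2.8372781
```

Run:
```python
from h import *
for z in(.138,.143,.148):
    p=ray("side",[146.7,235.5],z); d=p[:2]-[.5582,.0468]; print("lip",z,np.linalg.norm(d).round(4),np.arctan2(d[1],d[0]).round(3))
i=cv2.imread("pics/k_top.png").astype(float); w=i.min(2)
c=proj("top",[.559+.05*np.cos(-.32),.0475-.05*np.sin(.32),.165]).astype(int);print(c,proj("top",[.559,.0475,.165]))
for r in range(c[1]-8,c[1]+8): print(r," ".join(f"{int(x):3d}" for x in w[r,c[0]-11:c[0]+11]))
b=cv2.imread("pics/k_side.png").astype(float); col=b[...,0]-b[...,2]
c=proj("side",[.5437+.046*np.cos(-.27),.2049-.046*np.sin(.27),.143]).astype(int);print("blue",c)
for r in range(c[1]-8,c[1]+8): print(r," ".join(f"{int(x):3d}" for x in col[r,c[0]-8:c[0]+12]))
```

```text
lip 0.138 0.046 -0.236
lip 0.143 0.0443 -0.158
lip 0.148 0.0429 -0.074
[295 144] [296.71584748 165.46501225]
136 130 130 130 130 130 130 133 131 131 131 131 133 132 132 131 130 131 132 130 132 147 172
137 132 131 131 131 129 129 130 130 130 133 133 132 130 131 131 130 130 130 131 133 144 169
138 131 130 130 129 130 130 131 132 132 133 133 131 132 132 131 131 133 135 140 146 155 167
139 132 130 129 130 128 128 128 130 132 132 132 133 133 133 136 138 142 146 153 152 151 153
140 132 132 130 126 121 117 118 121 126 131 133 135 140 142 140 142 148 149 149 143 134 133
141 132 130 127 118 104  98 108 119 133 141 142 144 151 150 139 129 128 134 135 130 123 124
142 132 131 124 115 112 123 141 154 163 169 168 164 164 161 149 138 134 139 137 126 122 121
143 136 139 136 132 134 159 183 193 197 196 195 194 190 189 185 179 170 163 146 129 123 121
144 137 145 141 131 132 168 205 216 215 215 214 212 211 211 208 204 191 169 138 119 119 124
145 122 120 111  99 110 170 213 224 222 220 217 217 216 216 215 211 195 163 122 104 116 131
146  86  74  65  67 110 177 216 226 222 214 209 212 216 219 216 209 190
[... 1139 characters left out ...]
   5  -2   0   0  -2   0   1
201 -25 -23 -24 -25 -24  -8  25  64  86  87  77  39   4   0   3   2   0   0   1   3
202 -24 -24 -25 -21 -15  11  56  87  91  89  75  31   3   0   3   3  -2  -2  -3  -5
203 -25 -23 -25 -21  -4  39  80  92  93  87  68  27   2  -1   3   1   2  -2   1 -10
204 -23 -25 -24 -19   7  62  91  95  94  88  54  18   1   4   1   3   3  -3  -5 -17
205 -25 -25 -24 -21   2  45  75  85  91  82  45   9   0  -1   1   1  -3  -5  -9 -21
206 -24 -24 -22 -24 -15   8  30  42  62  65  33   6   1   0   2   1   2  -4 -12 -24
207 -23 -26 -25 -26 -22 -18 -10  -1  16  26  15   4   1   1   2   2  -1  -3 -11 -21
208 -23 -26 -24 -26 -25 -24 -23 -20 -14  -7  -2  -3   0  -1   2   1   1   1  -8 -15
```

Run:
```python
from h import *
for z in(.135,.14,.145):
    pb=ray("side",[205.2,223.4],z)[:2]-[.5438,.2047]; pr=ray("side",[149.4,232.1],z)[:2]
    ab=np.arctan2(pb[1],pb[0])
    for cx in((.5582,.0468),(.559,.0475)):
        d=pr-cx; print(z,cx,"blue r,angle",np.linalg.norm(pb).round(4),ab.round(3),"red r",np.linalg.norm(d).round(4),"yaw diff red-blue",(np.arctan2(d[1],d[0])-ab).round(3))
```

```text
0.135 (0.5582, 0.0468) blue r,angle 0.0535 -0.101 red r 0.052 yaw diff red-blue 0.036
0.135 (0.559, 0.0475) blue r,angle 0.0535 -0.101 red r 0.0512 yaw diff red-blue 0.021
0.14 (0.5582, 0.0468) blue r,angle 0.0523 -0.052 red r 0.0508 yaw diff red-blue 0.059
0.14 (0.559, 0.0475) blue r,angle 0.0523 -0.052 red r 0.05 yaw diff red-blue 0.045
0.145 (0.5582, 0.0468) blue r,angle 0.0513 -0.002 red r 0.05 yaw diff red-blue 0.083
0.145 (0.559, 0.0475) blue r,angle 0.0513 -0.002 red r 0.0491 yaw diff red-blue 0.07
```

The lip suggests the jug's yaw may differ slightly from the handle-based value, so I'll refit with a freer lip shape and extra weight on the lip.

```bash
python3 - <<'E'
s=open("fit2.py").read()
s=s.replace("G=[.012,.142,.150,.013,.018,.008,.027]","G=[.024,.135,.150,.008,.031,.0066,.028,.019,.144]")
import re
s=re.sub(r"lip=lambda:.*","lip=lambda:fill(np.r_[box(.03,.034,G[0],G[1],.15),box(.05,.052,G[7],G[8],G[2])],1)",s)
open("fit3.py","w").write(s)
t=open("t3.py").read().replace("fit2","fit3")
i=t.index("cb=mk"); t=t[:i]
t=t.replace("def mk(ims,hue,c0):","def mk(ims,hue,c0,yaw0=-.29,LW=5):").replace("        d[n]=(r,","        pm=proj(n,[c0[0]+.05*np.cos(yaw0),c0[1]+.05*np.sin(yaw0),.143]); yy,xx=np.mgrid[r[0],r[1]]/S\n        W=1+(LW-1)*(np.hypot(yy-pm[1],xx-pm[0])<9)\n        d[n]=(r,W*")
t+='''
bl=[mk(E[k],"blue",(.543,.2045)) for k in E]
def f(p):
    F.G[:]=list(p[3:12]); F.SH['top'][:]=p[12:14]; F.SH['side'][:]=p[14:16]
    return sum(c([*p[:3],np.pi/2]) for c in bl)/2+20*np.sum(np.square(p[12:16]))
st=[.002,.002,.05,.006,.006,.004,.003,.005,.004,.004,.006,.006,1,1,1,1]
r=nm(f,[.543,.2045,-.26,*F.G,0,0,0,0],st,5)
f(r.x); print("blue",r.fun,r.x.round(4),flush=True)
for LW in(1,5):
  for sub in(["top","side"],["top"],["side"]):
    c=mk({n:E["k"][n] for n in sub},"blue",(.543,.2045),LW=LW); print("blue",LW,sub,nm(c,[*r.x[:3],1.57],[.002,.002,.05,.05]).x.round(4))
    for k,l in(("a",.8),("k",0)):
        c=mk({n:E[k][n] for n in sub},"red",(.559,.047),LW=LW); b=None
        for y0 in(-.36,-.26):
            q=nm(c,[.559,.047,y0,l],[.002,.002,.04,.06])
            if b is None or q.fun<b.fun:b=q
        print(LW,k,sub,b.x.round(4),"bar",round(b.x[2]+b.x[3],4),round(b.fun),flush=True)
        if len(sub)==2 and k=="k":Q=b.x
ov=[]
for n in("top","side"):
    c=proj(n,[.559,.047,.1]).astype(int); ov.append(overlay(n,E[k][n],Q)[(c[1]-50)*S:(c[1]+50)*S,(c[0]-50)*S:(c[0]+50)*S])
cv2.imwrite(f"pics/n.png",np.hstack(ov))
'''
open("t4.py","w").write(t)
E
timeout 570 python3 t4.py
```

```text
blue -3647.0026117730476 [ 0.5427  0.2051 -0.2766  0.0238  0.1434  0.1507  0.0084  0.0401  0.0067
  0.0281  0.0194  0.1443 -0.0931  0.5488 -0.1904 -0.1232]
blue 1 ['top', 'side'] [ 0.5432  0.2047 -0.2758  1.5421]
1 a ['top', 'side'] [ 0.5592  0.0477 -0.3527  0.7742] bar 0.4215 -2986
1 k ['top', 'side'] [ 0.5583  0.0473 -0.3176  0.0275] bar -0.2901 -2793
blue 1 ['top'] [ 0.5427  0.205  -0.2799  1.5424]
1 a ['top'] [ 0.5612  0.0482 -0.3296  0.7427] bar 0.4131 -1753
1 k ['top'] [ 0.5606  0.0478 -0.2997 -0.0239] bar -0.3235 -1631
blue 1 ['side'] [ 0.5429  0.2052 -0.2511  1.525 ]
1 a ['side'] [ 0.5585  0.0466 -0.3369  0.8617] bar 0.5247 -1332
1 k ['side'] [ 0.5574  0.0465 -0.3038  0.079 ] bar -0.2249 -1216
blue 5 ['top', 'side'] [ 0.5423  0.2055 -0.2688  1.5056]
5 a ['top', 'side'] [ 0.5584  0.0485 -0.3456  0.8004] bar 0.4548 -3484
5 k ['top', 'side'] [ 0.5566  0.0496 -0.2934 -0.054 ] bar -0.3474 -3762
blue 5 ['top'] [ 0.5421  0.2052 -0.2856  1.5307]
5 a ['top'] [ 0.559   0.0488 -0.3406  0.74  ] bar 0.3995 -1919
5 k ['top'] [ 0.5566  0.0489 -0.3005 -0.0198] bar -0.3203 -2191
blue 5 ['side'] [ 0.5427  0.2054 -0.2472  1.5052]
5 a ['side'] [ 0.5579  0.0469 -0.3297  0.8401] bar 0.5105 -1711
5 k ['side'] [ 0.5568  0.0491 -0.2527 -0.1038] bar -0.3565 -1614
```

```bash
python3 - <<'E'
t=open("t4.py").read()
t=t.replace("        d[n]=(r,W*","        if hue=='red': W=W*(cv2.dilate(render(n,BQ),np.ones((9,9)))[r]==0)\n        d[n]=(r,W*")
i=t.index("for LW in(1,5)"); j=t.index("r=nm(f,[.543"); 
t=t[:j]+'''P0=[0.5427,0.2051,-0.2766,0.0238,0.1434,0.1507,0.0084,0.0401,0.0067,0.0281,0.0194,0.1443,-0.0931,0.5488,-0.1904,-0.1232]
f(P0); BQ=[*P0[:3],np.pi/2]
class r: x=np.array(P0)
'''+t[i:].replace("(1,5)","(1,3)")
# lip-only weighting: tighter window below the beak
open("t5.py","w").write(t)
E
timeout 570 python3 t5.py
```

```text
blue 1 ['top', 'side'] [ 0.5431  0.2048 -0.2753  1.5406]
1 a ['top', 'side'] [ 0.5592  0.0477 -0.3508  0.7736] bar 0.4228 -3088
1 k ['top', 'side'] [ 0.5584  0.0474 -0.3165  0.0222] bar -0.2943 -2886
blue 1 ['top'] [ 0.5433  0.2048 -0.2791  1.5525]
1 a ['top'] [ 0.5601  0.0484 -0.3378  0.7363] bar 0.3984 -1753
1 k ['top'] [ 0.5606  0.0477 -0.3003 -0.0221] bar -0.3224 -1634
blue 1 ['side'] [ 0.5435  0.2046 -0.2518  1.5347]
1 a ['side'] [ 0.559   0.0468 -0.3347  0.8299] bar 0.4951 -1421
1 k ['side'] [ 0.5574  0.0466 -0.2921  0.0652] bar -0.227 -1303
blue 3 ['top', 'side'] [ 0.5424  0.2055 -0.2722  1.5095]
3 a ['top', 'side'] [ 0.5583  0.0486 -0.3416  0.7649] bar 0.4233 -3315
3 k ['top', 'side'] [ 0.5572  0.0493 -0.2888 -0.057 ] bar -0.3459 -3375
blue 3 ['top'] [ 0.5421  0.2051 -0.2832  1.523 ]
3 a ['top'] [ 0.5607  0.0482 -0.3352  0.7592] bar 0.424 -1810
3 k ['top'] [ 0.5573  0.049  -0.2997 -0.0233] bar -0.323 -1897
blue 3 ['side'] [ 0.5426  0.205  -0.2568  1.5137]
3 a ['side'] [ 0.5577  0.0472 -0.3357  0.8402] bar 0.5045 -1610
3 k ['side'] [ 0.5573  0.0487 -0.2794 -0.0664] bar -0.3458 -1498
```

View pics/n.png

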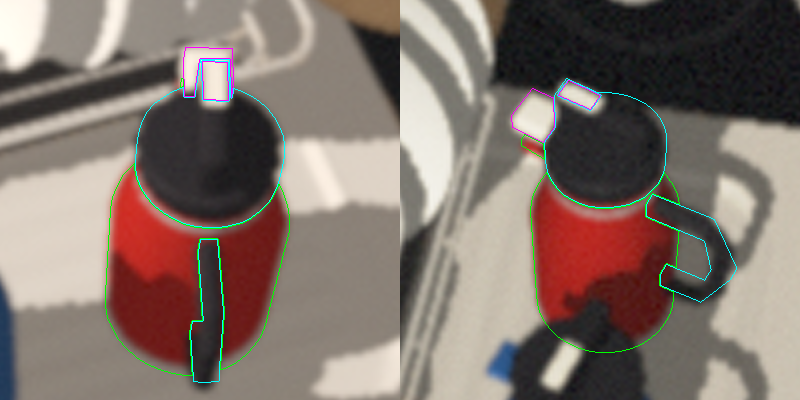

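```bash
python3 -c "
from plant import bot
print(bot.sign_off())"
```

```text
the job is handed in; nothing more can be done
None
```

I turned the red jug's lid clockwise by about 0.78 rad and handed the job in, with the beak over the lip to within my measuring error: my estimates of the final lid angle ran from about −0.1 to +0.05 rad, so it may sit slightly past 0. The red jug stayed standing but moved 1–2 mm and turned by about 0.03 rad when gripped, and the blue jug was not touched.

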